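# Refit the washed roller in the edge-painting machine and lock it

## Robot

A 6-joint arm with a two-finger parallel gripper is mounted at the origin on a cart in front of the work surface, level with it; the furniture and walls round the work are solid. World frame = base frame: x ahead of the robot, y to its left, z up, the work surface at z = 0. Lengths are in m, angles in rad, forces in N, time in s.
With the tool pointing down it reaches from about 0.275 to 0.85 m from the base axis. Payload 19 kg.
Tool frame: the origin (TCP) lies at the centre of the arm's flange, where the gripper is bolted on; the fingertips stand 173 mm ahead of it and the grasp point (between the pads) lies 155 mm ahead of it; x points along the fingers, z is the direction in which the jaws open and shut, and the axes are right-handed (so a half turn about x gives the same grasp; the last joint's range is limited). The gripper opens to 85 mm and grips with 20 to 120 N. Pads are 22 mm wide; open, the fingers measure 114 mm over their backs; the gripper's body (76 mm by 85 mm) begins 54 mm behind the grasp point. The pads swing forward as they close: fully open they stand 13 mm farther back than shut.
Start: joints at [1.082, 0.15, 1.437, -0, 1.554, -0.134], TCP at [0.2, 0.539, 0.405] pointing down, gripper open.
Joint ranges: [-2.8, 2.8], [-0.68, 2.1], [0.12, 2.68], [-1.39, 4.53], [0.16, 2.79], [-2.81, 2.81]. Speed limits (rad/s): [1.89, 1.89, 2.22, 3.01, 3.01, 3.01].

## Interface

Orientations are given as a unit quaternion [w, x, y, z].
In Python, from station import robot gives the robot as it stands. The module is installed in compiled form; this text tells all that it offers.
- The arm moves only by the tool play_rows, never from a script. Its arguments are lists of equal length, an entry for each row: "rotation": the turn, a rotation vector about the tool's x, y, z as a fraction of full scale, a list of three; "slide": the shift along the tool's x, y, z as a fraction of full scale, a list of three; "fingers": the opening, from -1 (shut) to 1 (fully open). In form: {"rotation": [[rx, ry, rz], ...], "slide": [[dx, dy, dz], ...], "fingers": [fingers, ...]}. A call has 1 to 10 rows; each row shifts and turns the commanded pose from where the row before left it, along the tool's axes as they then stand; what a row does not reach is not made up. Full scale, the value 1, is 0.3 m for a shift and 90 degrees for a turn. A row lasts 1/12 s, in which the tool goes at most 41.7 mm and 7.16 degrees, less where a joint would pass 70% of its speed; a pose out of reach is approached as far as the arm can. A call with a number of a shift or a turn outside -1 to 1 is refused whole. A call with a gripper value outside its range is refused whole. The fingers move at their own pace and stop on an object; "squeeze" is the grip in N (left out, the last holds). Time passes only in rows, so rows that do not move let the fingers close. It gives the time, the measured TCP pose, the force and the opening at its end, in the units of the state.
- robot.read_state(): the state, without advancing time (a new reading comes with each control period).
- robot.camera(name): name is "scene" or "top" or "wrist"; returns (picture, depth): 420x560x3 uint8, red, green, blue; 420x560 float32, m along the optical axis (not along the pixel's ray), 0 where there is no reading.
- robot.camera_info(name): a dict with "fx", "fy", "cx", "cy" (pixels), "world_from_camera" (4x4, takes a point from camera to world coordinates); the wrist camera has in their place "hand_eye" (4x4, takes a point from camera to tool coordinates, whose origin is the TCP and whose axes are the tool frame's). Camera axes: x right, y down, z forward; pixel columns grow to the right and rows downward; lengths in m; the calibration is good to about 2 mm. A picture is of the moment at which its call begins: read the wrist's pose just before it. camera_info takes no time and is no camera call.
- robot.close_job(): hands the job in, once; it reports no verdict.
The state is a dict: "time_s": time; "joint_positions": joint angles; "qd": joint speeds; "effort": joint torques, N m; "position": TCP position; "orientation": TCP orientation; "contact_force": force on the tool from outside, world axes, zero at the start; "torque": the same for the moment, N m; "gripper_width": finger opening in m.
Only numpy, scipy, OpenCV 4.12 (cv2) and the standard library are available. Lean on these libraries where they do the work, as an engineer would, in place of code of your own. Each camera call takes 0.05 s, during which the arm holds its last target. There are 200 camera calls.

## Task

The washed roller of the leather edge-painting machine is waiting on the machine's two side plates. Pull the red locking knob straight out until it clicks and stays out, roll the roller back along the plates until both ends of its axle drop into their seats, then push the knob fully in again so that its bolt locks the roller. Keep the roller on the plates all the while, and do not knock the bottles and the thread spool standing beside the machine.

Things in the scene. Friction and masses are not known exactly. Their poses are not given: they have to be found in the camera images.
- machine: Bench edge-painting machine, fixed. Origin on the worktop; z up, +x away from the worker, +y to its left. Grey-green bed x -115..135, y -86..86 mm. Motor housing x 62..136, 88 mm high (dial 100). Aluminium side plates at y -72..-60 and 60..72 carry the roller's axle; trough between them, rim z = 35. Right of them the bolt housing of the red knob: x -2..32, y -100..-85, top z = 76.
- seat (a point): Where the middle of the roller's axis lies when fully seated: x = 30, y = 0, z = 61 mm in the machine's frame; axes as the machine's. Play about 1 mm in x, 3 mm in y. The plates' level tops (z = 55) are the rails: from a 12 mm front lip at x = -102 back to x = 23.5, where they drop 2 mm into seats closed by a stop (x = 38, top z = 80).
- roller: Loose grooved steel roller, 0.44 to 0.72 kg: barrel 48 mm across, 114 mm long; brass axle ends 16 mm across lie on the plates (gear on the left one); 160 mm in all. Origin mid-axis, y along the axis; x, z turn as it rolls. On the rails its axis is at z = 63 mm. Starts at machine x -80..-40, rolls very freely; once dropped into the seats it stays.
- knob_body (a joint): Travel of the red push-pull knob, straight out along the machine's -y: 0 = in, 0.024 m = out. An over-centre spring snaps it to the nearer end and holds it there: 8 N to start it, little in mid-travel. In, its 9 mm bolt (machine x = 14.5, z = 63, over the right plate) bars the axle's way to the seat, or, with the roller seated, locks it from in front; out, the way is clear.
- knob_grip (a point): Middle of the knob's round grip, on its axis; moves with the knob. The grip is 21 mm across and 26 mm long along the axis, with a 35 mm flange, 11 mm thick, at its outer end: pinch it from above across the machine's x, or hook it behind the flange. Knob in: x = 14.5, y = -115.5, z = 63 mm in the machine's frame.
- knob_face (a point): Centre of the knob's outer face (flange 35 mm in diameter), the place to push; moves with the knob. With the knob in: x = 14.5, y = -139, z = 63 mm in the machine's frame; push along the machine's +y.
- edge_paint_a: Small dark bottle of edge paint with white cap, 34 mm in diameter, 75 mm high, stands right of the motor housing, behind the knob; origin at its foot. Leave it standing.
- edge_paint_b: Small brown bottle of edge paint with white cap, 34 mm in diameter, 75 mm high, stands left of the machine; origin at its foot. Leave it standing.
- spool_5: Spool of pale blue thread, 55 mm in diameter, 70 mm high, stands left of the motor housing; origin at its foot. Leave it standing.

How it is judged:
By the outcome, as a careful person would: the job done as asked, in the order asked, and still so for the second after the job is handed in, with the robot touching nothing.
It also fails if it takes over 64 s, if anything falls off the work surface, if the arm or the gripper's body presses on something with over 40 N, if the wrist force passes 120 N, or if a joint passes its speed limit or range.

## Working session

There is one attempt and no reset: what is moved stays moved. The work goes in short steps, Python scripts to look and compute and a tool call to move; the robot and the scene stay as the last step left them, time stands still between calls to the robot, and variables do not carry over. Pictures are saved under pics/ and viewed, about 8 in all and at most 12, crops included, and the job is handed in when it is done.

Besides the shell and the picture viewer there is one more tool, called after "Emit:" as name(argument=value, ...) on one line, values as JSON. play_rows: Moves the arm, as the interface text tells. Shift numbers are shares of 0.3 m and turn numbers shares of 90 degrees, none past 1 either way. Its arguments: {"type":"object","properties":{"rotation":{"type":"array"},"slide":{"type":"array"},"fingers":{"type":"array"},"squeeze":{"type":"number"}},"required":["rotation","slide","fingers"]}

```bash
mkdir -p pics; python3 - <<'E'
from station import robot
import cv2,numpy as np
s=robot.read_state();print(s)
for n in("scene","top"):
    p,d=robot.camera(n);cv2.imwrite(f"pics/{n}1.png",p[:,:,::-1]);np.save(f"{n}1.npy",d);print(n,robot.camera_info(n))
E
```

```text
{'time_s': 0.0, 'joint_positions': array([ 1.08204123e+00,  1.50975692e-01,  1.43800071e+00,  3.30232409e-05,
        1.55382154e+00, -1.33972913e-01]), 'qd': array([ 5.52905075e-04, -2.58093295e-04,  4.67761430e-04,  1.08374525e-03,
       -8.32830541e-05,  3.35660774e-04]), 'effort': array([-3.20361163e-03, -7.13038874e+01, -5.70860839e+01, -4.05304118e-04,
        8.92471086e-03,  7.17631428e-05]), 'position': array([0.1997294 , 0.53915869, 0.40409631]), 'orientation': array([ 0.58000035, -0.4041065 ,  0.5807693 ,  0.40373823]), 'contact_force': array([-0.28262578,  0.44535237,  0.30384906]), 'torque': array([ 0.00705301,  0.03005296, -0.0655105 ]), 'gripper_width': 0.08592173874338982}
scene {'fx': 426.3822107414741, 'fy': 426.3822107414741, 'cx': 274.2237709400292, 'cy': 207.35855306862445, 'world_from_camera': array([[ 0.52638408, -0.49118886,  0.69401246, -0.0688033 ],
       [-0.85007077, -0.32064347,  0.4178127 , -0.02749418],
       [ 0.01730562, -0.80988966, -0.58632691,  0.55528116],
       [ 0.        ,  0.        ,  0.        ,  1.        ]])}
top {'fx': 431.81442628570807, 'fy': 431.81442628570807, 'cx': 276.87654781366683, 'cy': 211.112010259223, 'world_from_camera': array([[ 0.00839127, -0.98289238,  0.18398958,  0.38627005],
       [-0.99954838, -0.00293512,  0.02990696,  0.31858282],
       [-0.02885529, -0.18415744, -0.98247311,  0.91233565],
       [ 0.        ,  0.        ,  0.        ,  1.        ]])}
```

View pics/top1.png

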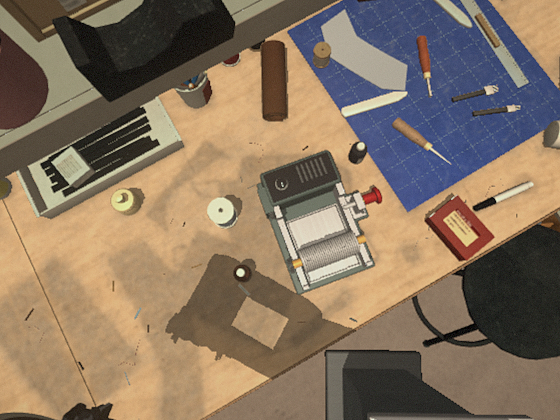

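View pics/scene1.png

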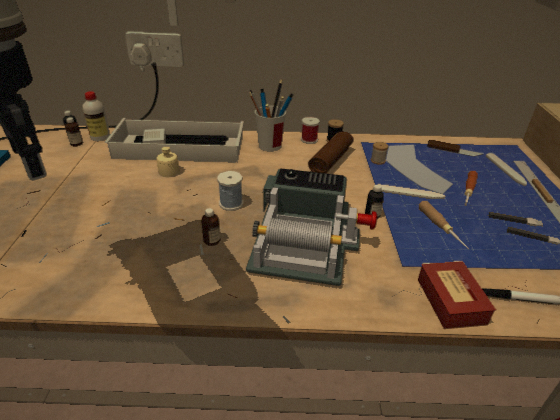

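```bash
python3 - <<'E'
import cv2
p=cv2.imread("pics/top1.png")[140:300,240:400];cv2.imwrite("pics/topc.png",cv2.resize(p,(600,600),interpolation=cv2.INTER_CUBIC))
p=cv2.imread("pics/scene1.png")[160:285,240:390];cv2.imwrite("pics/scenec.png",cv2.resize(p,(720,600),interpolation=cv2.INTER_CUBIC))
E
```

```text
(no output)
```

View pics/topc.png

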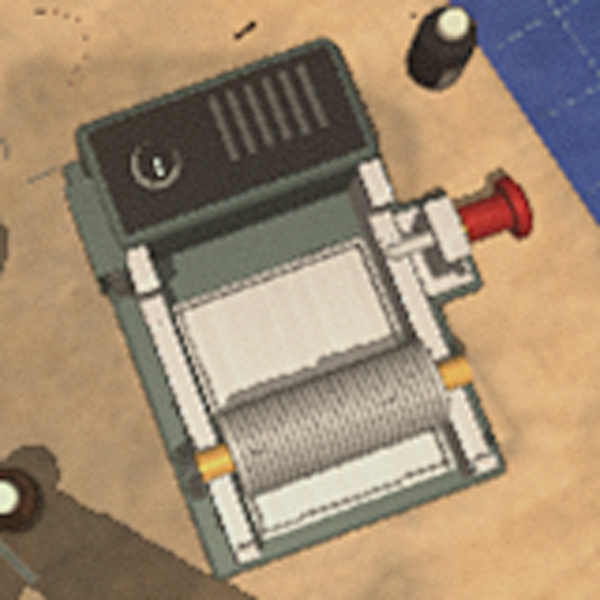

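View pics/scenec.png

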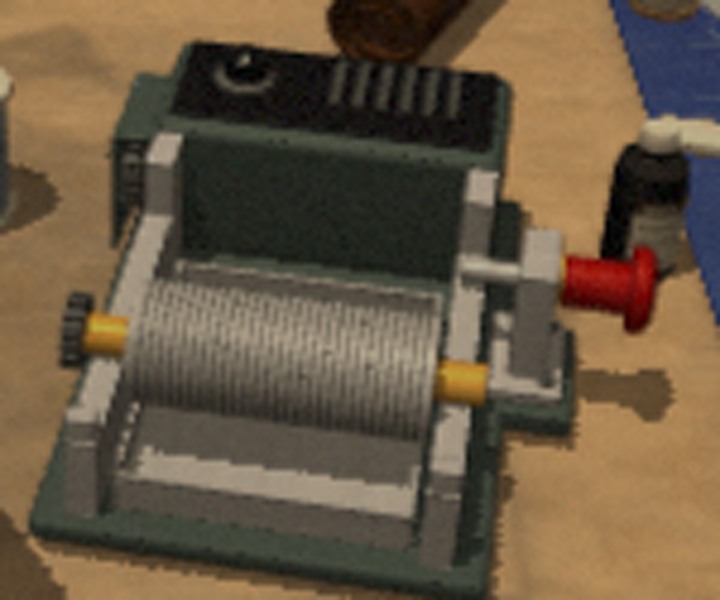

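```bash
cat > h.py <<'E'
import numpy as np,cv2
from station import robot
def cloud(n,d,T=None):
    i=robot.camera_info(n);T=i["world_from_camera"] if T is None else T
    v,u=np.nonzero(d>0);z=d[v,u]
    return np.c_[(u-i["cx"])*z/i["fx"],(v-i["cy"])*z/i["fy"],z,np.ones(len(z))]@T[:3].T,np.c_[u,v]
def px(n,P):
    i=robot.camera_info(n);q=np.linalg.inv(i["world_from_camera"])@np.append(P,1)
    return i["fx"]*q[0]/q[2]+i["cx"],i["fy"]*q[1]/q[2]+i["cy"]
E
cat > fit.py <<'E'
from h import *
from scipy.optimize import least_squares
box=lambda p,a,b:(lambda q:np.linalg.norm(np.maximum(q,0),axis=1)+np.minimum(q.max(1),0))(np.abs(p-(np.array(a)+b)/2)-(np.array(b)-np.array(a))/2)
def cyl(p,c,r,y0,y1):
    q=np.c_[np.hypot(p[:,0]-c[0],p[:,2]-c[1])-r,np.abs(p[:,1]-(y0+y1)/2)-(y1-y0)/2]
    return np.linalg.norm(np.maximum(q,0),axis=1)+np.minimum(q.max(1),0)
def sdf(p,xr,yr,h0,h1,k=0):
    return np.min([box(p,(62,h0,10),(136,h1,88)),box(p,(-102,-72,10),(50,-60,55)),box(p,(-102,60,10),(50,72,55)),
      box(p,(38,-72,10),(62,-60,80)),box(p,(38,60,10),(62,72,80)),box(p,(-2,-100,10),(32,-85,76)),
      cyl(p,(14.5,63),10.5,-128.5-k,-102.5-k),cyl(p,(14.5,63),17.5,-139-k,-128-k),
      cyl(p,(xr,63),24,yr-57,yr+57),cyl(p,(xr,63),8,yr-80,yr+80)],axis=0)
def loc(W,t):
    c,s=np.cos(t[2]),np.sin(t[2]);D=(W-[t[0],t[1],0])*1
    return np.c_[c*D[:,0]+s*D[:,1],-s*D[:,0]+c*D[:,1],D[:,2]]
if __name__=="__main__":
  for names in(["top"],["scene"],["top","scene"]):
    W=np.vstack([cloud(n,np.load(n+"1.npy"))[0] for n in names])*1000
    # initial: from mid housing/machine
    t0=np.array([ *(cloud("top",np.load("top1.npy"))[0][np.argmin(np.abs(cloud("top",np.load("top1.npy"))[1]-[316,228]).sum(1))][:2]*1000),np.deg2rad(19)])
    P=loc(W,t0);m=(np.abs(P[:,0])<190)&(np.abs(P[:,1])<185)&(P[:,2]>42)&(P[:,2]<92);W=W[m]
    P=loc(W,t0);W=W[~((np.abs(P[:,1])>85)&(P[:,0]>50))]
    f=lambda q:sdf(loc(W+[0,0,q[7]],q[:3]),*q[3:7])
    r=least_squares(f,[*t0,-45,0,-80,80,0],loss="soft_l1",f_scale=2)
    print(names,t0,len(W),np.round(r.x,2),"yaw",np.degrees(r.x[2]),"med",np.median(abs(f(r.x))),np.percentile(abs(f(r.x)),90))
E
python3 fit.py
python3 - <<'E'
from h import *
for n,pts in(("top",{"a":(358,146),"b":(242,272),"sp":(222,210),"fl":(377,195)}),("scene",{"a":(377,190),"b":(210,214),"sp":(231,180)})):
    d=np.load(n+"1.npy");P,uv=cloud(n,d)
    for k,c in pts.items(): print(n,k,np.round(P[np.argmin(abs(uv-c).sum(1))],3))
E
```

```text
['top'] [5.17656997e+02 2.64011510e+02 3.31612558e-01] 6324 [ 5.1719e+02  2.6492e+02  3.6000e-01 -5.6070e+01  1.0860e+01 -7.1960e+01
  7.5410e+01  9.3000e-01] yaw 20.785541471734366 med 1.1722570509711883 4.715253004051671
['scene'] [5.17656997e+02 2.64011510e+02 3.31612558e-01] 6114 [ 5.1690e+02  2.6313e+02  3.7000e-01 -5.5830e+01  1.6120e+01 -7.4340e+01
  7.7930e+01 -1.2300e+00] yaw 21.036275760698455 med 1.1262304531096845 8.758996003169345
['top', 'scene'] [5.17656997e+02 2.64011510e+02 3.31612558e-01] 12438 [ 5.1676e+02  2.6394e+02  3.7000e-01 -5.5990e+01  1.3090e+01 -7.3110e+01
  7.6150e+01  5.0000e-02] yaw 20.947195809579767 med 1.3704707142508923 6.663894108012445
top a [0.677 0.182 0.077]
top b [0.423 0.41  0.075]
top sp [0.55  0.458 0.046]
top fl [0.575 0.147 0.079]
scene a [0.672 0.172 0.071]
scene b [0.418 0.406 0.073]
scene sp [0.538 0.446 0.072]
```

```bash
cat > go.py <<'E'
import sys
from h import *
from scipy.spatial.transform import Rotation as R
M=np.array([517.,264.,0]);yaw=np.deg2rad(20.9)
Rm=R.from_euler('z',yaw).as_matrix()
# machine-frame target of grasp point (mm), jaw axis 'x' or 'y'
def go(t,jaw):
    s=robot.read_state();Rt=R.from_quat(s["orientation"],scalar_first=True)
    P=s["position"]*1000;g=Rm.T@(P+Rt.as_matrix()[:,0]*155-M)
    j=Rm[:,0 if jaw=='x' else 1];best=None
    for sg in(1,-1):
        x=np.array([0,0,-1.]);z=sg*j;Rd=R.from_matrix(np.c_[x,np.cross(z,x),z])
        rv=(Rt.inv()*Rd).as_rotvec()
        if best is None or np.linalg.norm(rv)<np.linalg.norm(best[0]):best=(rv,Rd)
    rv,Rd=best
    tcp=Rm@np.array(t)+M-Rd.as_matrix()[:,0]*155
    print("t",round(s["time_s"],2),"grasp mach",np.round(g,1),"w",round(s["gripper_width"]*1000,1),"F mach",np.round(Rm.T@s["contact_force"],1),"q6",round(s["joint_positions"][5],2))
    print("rot/90",np.round(rv/(np.pi/2),4),"slide after rot /300",np.round(Rd.inv().apply(tcp-P)/300,4),"tool y,z in machine",np.round(Rm.T@Rd.as_matrix()[:,1:],2).tolist())
if __name__=="__main__": go([float(v) for v in sys.argv[1:4]],sys.argv[4])
E
python3 go.py 14.5 -115.5 163 x;python3 go.py -100 0 163 y
```

```text
t 0.1 grasp mach [-198.3  370.1  249.1] w 85.2 F mach [ 0.4  0.2 -0.6] q6 -0.13
rot/90 [ 5.419e-01 -7.000e-04  2.000e-04] slide after rot /300 [ 0.2871 -1.6191  0.709 ] tool y,z in machine [[0.0, 1.0], [1.0, 0.0], [0.0, 0.0]]
t 0.1 grasp mach [-198.3  370.1  249.1] w 85.2 F mach [ 0.4  0.2 -0.6] q6 -0.13
rot/90 [-4.581e-01 -6.000e-04 -3.000e-04] slide after rot /300 [ 0.2871 -0.3274 -1.2341] tool y,z in machine [[-1.0, -0.0], [0.0, 1.0], [0.0, 0.0]]
```

Emit:
play_rows(rotation=[[0.0774,0,0],[0.0774,0,0],[0.0774,0,0],[0.0774,0,0],[0.0774,0,0],[0.0774,0,0],[0.0775,0,0],[0,0,0]], slide=[[0,0,0],[0,0,0],[0,0,0],[0,0,0],[0,0,0],[0,0,0],[0,0,0],[0,-0.08,0.035]], fingers=[0.2,0.2,0.2,0.2,0.2,0.2,0.2,0.2], squeeze=50)

```text
time_s: 0.77
position: [0.2166, 0.5219, 0.4041]
orientation: [0.695, -0.125, 0.696, 0.125]
contact_force: [0.4, 0.2, -1.1]
gripper_width: 0.0511
```

Emit:
play_rows(rotation=[[0,0,0],[0,0,0],[0,0,0],[0,0,0],[0,0,0],[0,0,0],[0,0,0],[0,0,0],[0,0,0],[0,0,0]], slide=[[0,-0.08,0.035],[0,-0.08,0.035],[0,-0.08,0.035],[0,-0.08,0.035],[0,-0.08,0.035],[0,-0.08,0.035],[0,-0.08,0.035],[0,-0.08,0.035],[0,-0.08,0.035],[0,-0.08,0.035]], fingers=[0.2,0.2,0.2,0.2,0.2,0.2,0.2,0.2,0.2,0.2])

```text
time_s: 1.6
position: [0.4025, 0.3327, 0.4045]
orientation: [0.695, -0.128, 0.696, 0.128]
contact_force: [-0.5, 0.2, -0.2]
gripper_width: 0.0514
```

Emit:
play_rows(rotation=[[0,0,0],[0,0,0],[0,0,0],[0,0,0],[0,0,0],[0,0,0],[0,0,0],[0,0,0],[0,0,0],[0,0,0]], slide=[[0,-0.08,0.035],[0,-0.08,0.035],[0,-0.08,0.035],[0,-0.08,0.035],[0,-0.08,0.035],[0,-0.08,0.035],[0,-0.08,0.035],[0,-0.08,0.035],[0,-0.08,0.035],[0,0,0]], fingers=[0.2,0.2,0.2,0.2,0.2,0.2,0.2,0.2,0.2,0.2])

```text
time_s: 2.43
position: [0.5695, 0.1628, 0.4037]
orientation: [0.695, -0.128, 0.696, 0.127]
contact_force: [0.4, -0.2, 0.4]
gripper_width: 0.0511
```

```bash
python3 go.py 14.5 -115.5 163 x; python3 - <<'E'
from h import *
from fit import *
from scipy.spatial.transform import Rotation as R
import go
s=robot.read_state();p,d=robot.camera("wrist");i=robot.camera_info("wrist")
T=np.eye(4);T[:3,:3]=R.from_quat(s["orientation"],scalar_first=True).as_matrix();T[:3,3]=s["position"];T=T@i["hand_eye"]
print(np.round(i["hand_eye"],3))
cv2.imwrite("pics/w1.png",p[:,:,::-1]);np.save("w1.npy",d);np.save("w1T.npy",T)
W=cloud("wrist",d,T)[0]*1000
t0=[517,264,np.deg2rad(20.9)]
P=loc(W,t0);m=(P[:,0]>-60)&(P[:,0]<50)&(P[:,1]<-83)&(P[:,1]>-150)&(P[:,2]>45)&(P[:,2]<100);W=W[m];print(len(W))
f=lambda q:sdf(loc(W+[0,0,q[2]],[q[0],q[1],t0[2]]),-56,0,-75,75)
r=least_squares(f,[*t0[:2],0],loss="soft_l1",f_scale=2);print(r.x,np.median(abs(f(r.x))),Rotation if 0 else go.Rm.T[:2,:2]@(r.x[:2]-t0[:2]))
E
```

```text
t 2.43 grasp mach [  12.8 -113.5  248.7] w 51.1 F mach [ 0.3 -0.4  0.4] q6 -0.21
rot/90 [-0.0017 -0.0007  0.0006] slide after rot /300 [ 0.2858 -0.0072  0.0051] tool y,z in machine [[0.0, 1.0], [1.0, 0.0], [0.0, 0.0]]
[[-0.002 -0.296  0.955  0.031]
 [-0.001 -0.955 -0.296  0.077]
 [ 1.    -0.002  0.001  0.001]
 [ 0.     0.     0.     1.   ]]
1436
[519.57259642 263.04600673   0.72426131] 0.35723157802043115 [ 2.06300544 -1.80896769]
```

View pics/w1.png

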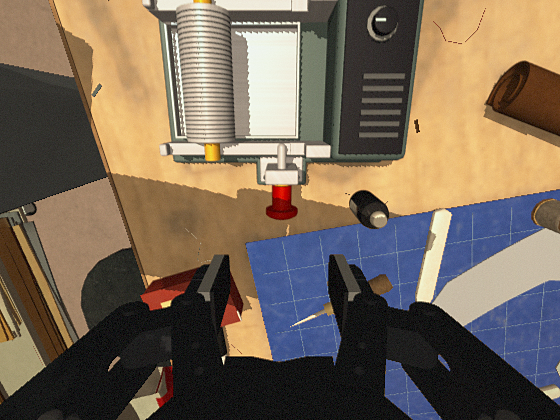

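```bash
cat > wfit.py <<'E'
from fit import *
def wfit(d,T,k=0,xr0=-56,zr=None):
    W=cloud("wrist",d,T)[0]*1000;t0=[519,263,np.deg2rad(20.9)]
    P=loc(W,t0);m=(P[:,0]>-110)&(P[:,0]<140)&(P[:,1]<80)&(P[:,1]>-170)&(P[:,2]>45)&(P[:,2]<92)&~((P[:,0]>40)&(P[:,1]<-85));W=W[m]
    f=lambda q:sdf(loc(W+[0,0,q[7]],q[:3]),*q[3:7],q[8])
    r=least_squares(f,[*t0,xr0,0,-75,75,0,k],loss="soft_l1",f_scale=1);q=r.x
    print("fit",np.round(q,2),"yaw",np.degrees(q[2]),"med",np.median(abs(f(q))),"n",len(W))
    return q
if __name__=="__main__":wfit(np.load("w1.npy"),np.load("w1T.npy"))
E
python3 wfit.py
```

```text
fit [ 5.1984e+02  2.6319e+02  3.6000e-01 -5.6480e+01 -4.1000e-01 -7.1530e+01
  5.7290e+01  1.2900e+00  1.0000e-01] yaw 20.753381483372394 med 0.6197895281358576 n 26036
```

```bash
sed -i 's/517.,264.,0/519.5,263.2,0/; s/deg2rad(20.9)/deg2rad(20.75)/' go.py; python3 go.py 14.5 -115.5 63 x
```

```text
t 2.48 grasp mach [  10.4 -110.   248.8] w 51.4 F mach [ 0.8  1.  -0.1] q6 -0.21
rot/90 [ 0.0001 -0.0009  0.    ] slide after rot /300 [ 0.6193 -0.0183  0.013 ] tool y,z in machine [[-0.0, 1.0], [1.0, 0.0], [0.0, 0.0]]
```

Emit:
play_rows(rotation=[[0,0,0],[0,0,0],[0,0,0],[0,0,0],[0,0,0],[0,0,0],[0,0,0],[0,0,0],[0,0,0],[0,0,0]], slide=[[0,-0.0183,0.013],[0.1,0,0],[0.1,0,0],[0.1,0,0],[0.1,0,0],[0.08,0,0],[0.06,0,0],[0.04,0,0],[0.0393,0,0],[0,0,0]], fingers=[0.2,0.2,0.2,0.2,0.2,0.2,0.2,0.2,0.2,0.2])

```text
time_s: 3.32
position: [0.5723, 0.1622, 0.2171]
orientation: [0.695, -0.128, 0.696, 0.128]
contact_force: [-0.0, -0.4, -0.5]
gripper_width: 0.0514
```

```bash
python3 go.py 14.5 -115.5 63 x
```

```text
t 3.32 grasp mach [  13.3 -113.1   62.1] w 51.4 F mach [-0.2 -0.4 -0.5] q6 -0.22
rot/90 [ 0.002  -0.0014 -0.0003] slide after rot /300 [-0.0029 -0.0078  0.003 ] tool y,z in machine [[-0.0, 1.0], [1.0, 0.0], [0.0, 0.0]]
```

Emit:
play_rows(rotation=[[0,0,0],[0,0,0],[0,0,0],[0,0,0],[0,0,0],[0,0,0],[0,0,0],[0,0,0]], slide=[[-0.003,-0.0075,0.003],[0,0,0],[0,0,0],[0,0,0],[0,0,0],[0,0,0],[0,0,0],[0,0,0]], fingers=[0.2,0.2,-1,-1,-1,-1,-1,-1], squeeze=50)

```text
time_s: 3.98
position: [0.5739, 0.1599, 0.2207]
orientation: [0.695, -0.128, 0.696, 0.128]
contact_force: [-12.6, -4.9, 13.4]
gripper_width: 0.0189
```

```bash
python3 go.py 14.5 -115.5 63 x
```

```text
t 3.98 grasp mach [  14.1 -116.    65.7] w 18.9 F mach [-13.6  -0.2  13.4] q6 -0.22
rot/90 [ 0.0017 -0.0009  0.0002] slide after rot /300 [0.0091 0.0014 0.0007] tool y,z in machine [[-0.0, 1.0], [1.0, 0.0], [0.0, 0.0]]
```

Emit:
play_rows(rotation=[[0,0,0],[0,0,0],[0,0,0],[0,0,0],[0,0,0],[0,0,0],[0,0,0],[0,0,0],[0,0,0],[0,0,0]], slide=[[-0.01,0,-0.004],[0,-0.01,0],[0,-0.01,0],[0,-0.01,0],[0,-0.01,0],[0,-0.01,0],[0,-0.01,0],[0,-0.01,0],[0,-0.01,0],[0,-0.005,0]], fingers=[-1,-1,-1,-1,-1,-1,-1,-1,-1,-1])

```text
time_s: 4.82
position: [0.5822, 0.1365, 0.2214]
orientation: [0.695, -0.127, 0.696, 0.129]
contact_force: [3.8, 23.0, -20.8]
gripper_width: 0.0196
```

```bash
python3 go.py 14.5 -139.5 63 x
```

```text
t 4.82 grasp mach [  13.7 -140.3   66.4] w 19.6 F mach [ 11.7  20.1 -20.8] q6 -0.26
rot/90 [ 0.0015 -0.0004 -0.0017] slide after rot /300 [0.0114 0.004  0.0024] tool y,z in machine [[-0.0, 1.0], [1.0, 0.0], [0.0, 0.0]]
```

Emit:
play_rows(rotation=[[0,0,0],[0,0,0],[0,0,0],[0,0,0],[0,0,0],[0,0,0],[0,0,0],[0,0,0],[0,0,0],[0,0,0]], slide=[[0.006,0.004,0.002],[0,0,0],[0,0,0],[0,0,0],[0,0,0],[0,0,0],[-0.08,0,0],[-0.12,0,0],[-0.12,0,0],[-0.12,0,0]], fingers=[-1,-0.2,0.2,0.2,0.2,0.2,0.2,0.2,0.2,0.2])

```text
time_s: 5.65
position: [0.5822, 0.1372, 0.3546]
orientation: [0.695, -0.128, 0.695, 0.128]
contact_force: [0.9, 0.1, -0.1]
gripper_width: 0.0514
```

```bash
cat > look.py <<'E'
import sys
from wfit import *
from scipy.spatial.transform import Rotation as R
s=robot.read_state();p,d=robot.camera("wrist");i=robot.camera_info("wrist")
T=np.eye(4);T[:3,:3]=R.from_quat(s["orientation"],scalar_first=True).as_matrix();T[:3,3]=s["position"];T=T@i["hand_eye"]
cv2.imwrite(f"pics/{sys.argv[1]}.png",p[:,:,::-1])
wfit(d,T,float(sys.argv[2]),float(sys.argv[3]))
E
python3 look.py w2 24 -56; python3 go.py -105 0 163 y
```

```text
fit [ 5.2026e+02  2.6213e+02  3.6000e-01 -5.6520e+01  6.7000e-01 -7.0420e+01
  9.3570e+01  1.2900e+00  2.0520e+01] yaw 20.72929677628596 med 0.6792465527041678 n 26407
t 5.7 grasp mach [  16.  -140.5  207.5] w 51.4 F mach [-0.1  0.1  8.9] q6 -0.26
rot/90 [-0.9983  0.0031  0.0055] slide after rot /300 [0.1484 0.3988 0.4672] tool y,z in machine [[-1.0, 0.0], [-0.0, 1.0], [0.0, -0.0]]
```

View pics/w2.png

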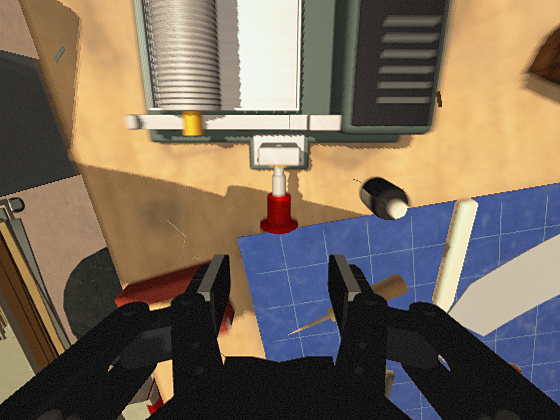

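Emit:
play_rows(rotation=[[-0.0768,0,0],[-0.0768,0,0],[-0.0768,0,0],[-0.0768,0,0],[-0.0768,0,0],[-0.0768,0,0],[-0.0768,0,0],[-0.0768,0,0],[-0.0768,0,0],[-0.0768,0,0]], slide=[[0,0,0],[0,0,0],[0,0,0],[0,0,0],[0,0,0],[0,0,0],[0,0,0],[0,0,0],[0,0,0],[0,0,0]], fingers=[0.2,0.2,0.2,0.2,0.2,0.2,0.2,0.2,0.2,0.2])

```text
time_s: 6.53
position: [0.5825, 0.1372, 0.3528]
orientation: [-0.498, 0.502, -0.498, -0.502]
contact_force: [0.6, 0.3, 0.6]
gripper_width: 0.0513
```

Emit:
play_rows(rotation=[[-0.0768,0,0],[-0.0768,0,0],[-0.0768,0.003,0.005],[0,0,0],[0,0,0],[0,0,0],[0,0,0],[0,0,0],[0,0,0],[0,0,0]], slide=[[0,0,0],[0,0,0],[0,0,0],[0,0.08,0.093],[0,0.08,0.093],[0,0.08,0.093],[0,0.08,0.093],[0,0.08,0.093],[0,0,0],[0,0,0]], fingers=[0.2,0.2,0.2,0.2,0.2,0.2,0.2,0.2,0.2,0.2])

```text
time_s: 7.37
position: [0.4196, 0.2259, 0.3539]
orientation: [0.398, -0.582, 0.404, 0.582]
contact_force: [1.0, 0.0, -0.3]
gripper_width: 0.0511
```

```bash
python3 go.py -105 0 66 y
```

```text
t 7.37 grasp mach [-107.6   -0.2  198.9] w 51.1 F mach [ 1.  -0.3 -0.3] q6 -1.6
rot/90 [ 0.0015 -0.0027 -0.0043] slide after rot /300 [ 0.4429 -0.0053 -0.0016] tool y,z in machine [[-1.0, 0.0], [-0.0, 1.0], [0.0, -0.0]]
```

Emit:
play_rows(rotation=[[0.0015,-0.0027,-0.0043],[0,0,0],[0,0,0],[0,0,0],[0,0,0],[0,0,0],[0,0,0],[0,0,0]], slide=[[0,0,0],[0.1,0,0],[0.1,0,0],[0.1,0,0],[0.08,0,0],[0.05,0,0],[0.033,0,0],[0,0,0]], fingers=[0.2,0.2,0.2,0.2,0.2,0.2,0.2,0.2])

```text
time_s: 8.03
position: [0.421, 0.2245, 0.2126]
orientation: [0.402, -0.58, 0.404, 0.582]
contact_force: [-0.1, 0.8, -0.2]
gripper_width: 0.0513
```

```bash
python3 go.py -5 0 60 y
```

```text
t 8.03 grasp mach [-106.5   -1.3   57.6] w 51.3 F mach [ 0.2  0.8 -0.2] q6 -1.6
rot/90 [-0.0022  0.0001 -0.0027] slide after rot /300 [-0.0081 -0.3361  0.0044] tool y,z in machine [[-1.0, 0.0], [-0.0, 1.0], [0.0, -0.0]]
```

Emit:
play_rows(rotation=[[-0.002,0,-0.0027],[0,0,0],[0,0,0],[0,0,0],[0,0,0],[0,0,0],[0,0,0],[0,0,0],[0,0,0],[0,0,0]], slide=[[-0.008,0,0.004],[0,-0.006,0],[0,-0.008,0],[0,-0.008,0],[0,-0.008,0],[0,-0.008,0],[0,-0.008,0],[0,-0.01,0],[0,-0.01,0],[0,-0.01,0]], fingers=[0.2,0.2,0.2,0.2,0.2,0.2,0.2,0.2,0.2,0.2])

```text
time_s: 8.87
position: [0.4418, 0.2344, 0.2168]
orientation: [-0.402, 0.583, -0.401, -0.582]
contact_force: [-3.2, -1.5, 1.4]
gripper_width: 0.0512
```

Emit:
play_rows(rotation=[[0,0,0],[0,0,0],[0,0,0],[0,0,0],[0,0,0],[0,0,0],[0,0,0],[0,0,0],[0,0,0],[0,0,0]], slide=[[0,-0.01,0],[0,-0.01,0],[0,-0.01,0],[0,-0.01,0],[0,-0.01,0],[0,-0.01,0],[0,-0.01,0],[0,-0.01,0],[0,-0.01,0],[0,-0.01,0]], fingers=[0.2,0.2,0.2,0.2,0.2,0.2,0.2,0.2,0.2,0.2])

```text
time_s: 9.7
position: [0.4699, 0.2451, 0.217]
orientation: [-0.402, 0.583, -0.401, -0.581]
contact_force: [-3.4, -0.6, 0.6]
gripper_width: 0.0508
```

```bash
python3 go.py -5 0 60 y; python3 - <<'E'
from h import *
p,d=robot.camera("scene");cv2.imwrite("pics/s2.png",cv2.resize(p[130:285,220:400,::-1],(720,620))[:600])
E
```

```text
t 9.7 grasp mach [-52.4   0.6  62. ] w 50.8 F mach [-3.4  0.6  0.6] q6 -1.6
rot/90 [ 0.0006 -0.0001  0.0018] slide after rot /300 [ 0.0067 -0.1593 -0.002 ] tool y,z in machine [[-1.0, 0.0], [-0.0, 1.0], [0.0, -0.0]]
```

View pics/s2.png

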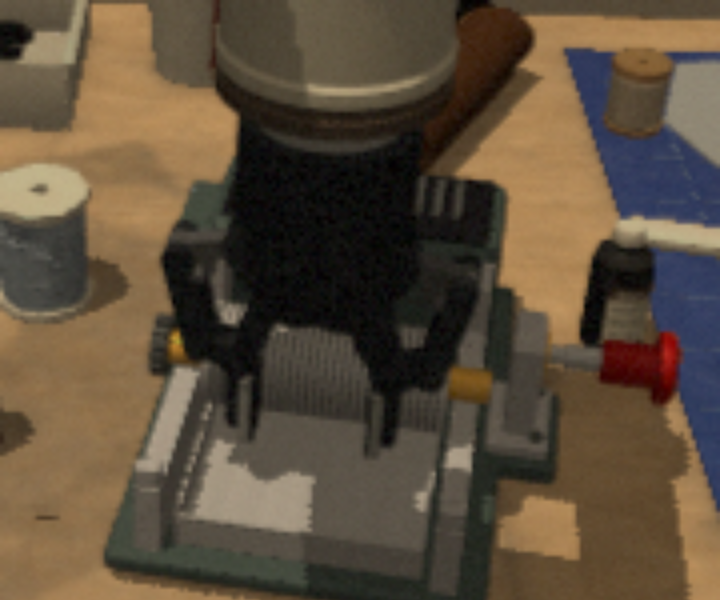

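Emit:
play_rows(rotation=[[0,0,0],[0,0,0],[0,0,0],[0,0,0],[0,0,0],[0,0,0],[0,0,0],[0,0,0],[0,0,0],[0,0,0]], slide=[[0,-0.01,0],[0,-0.01,0],[0,-0.01,0],[0,-0.01,0],[0,-0.01,0],[0,-0.01,0],[0,-0.01,0],[0,-0.01,0],[0,-0.01,0],[0,-0.01,0]], fingers=[0.2,0.2,0.2,0.2,0.2,0.2,0.2,0.2,0.2,0.2])

```text
time_s: 10.58
position: [0.498, 0.2557, 0.2171]
orientation: [-0.402, 0.583, -0.401, -0.581]
contact_force: [-4.1, -1.5, 0.7]
gripper_width: 0.0511
```

Emit:
play_rows(rotation=[[0,0,0],[0,0,0],[0,0,0],[0,0,0],[0,0,0],[0,0,0]], slide=[[0,-0.01,0],[0,-0.01,0],[0,-0.01,0],[0,-0.01,0],[0,-0.006,0],[0,0,0]], fingers=[0.2,0.2,0.2,0.2,0.2,0.2])

```text
time_s: 11.08
position: [0.5111, 0.2607, 0.2172]
orientation: [-0.403, 0.583, -0.401, -0.581]
contact_force: [0.1, -1.2, 0.2]
gripper_width: 0.0515
```

```bash
python3 go.py -5 0 60 y
```

```text
t 11.08 grasp mach [-8.2  0.6 62.2] w 51.5 F mach [-0.3 -1.1  0.2] q6 -1.6
rot/90 [ 0.0005 -0.      0.0023] slide after rot /300 [ 0.0074 -0.0126 -0.002 ] tool y,z in machine [[-1.0, 0.0], [-0.0, 1.0], [0.0, -0.0]]
```

Emit:
play_rows(rotation=[[0,0,0],[0,0,0],[0,0,0],[0,0,0],[0,0,0],[0,0,0],[0,0,0],[0,0,0],[0,0,0],[0,0,0]], slide=[[0,0.03,0],[0,0.08,0],[0,0.08,0],[-0.1,0.08,0],[-0.12,0.08,0],[-0.12,0,-0.05],[-0.12,0,-0.1],[0,0,-0.1],[0,0,-0.1],[0,0,0]], fingers=[0.2,0.2,0.2,0.2,0.2,-1,-1,-1,-1,-1])

```text
time_s: 11.92
position: [0.4495, 0.125, 0.35]
orientation: [-0.403, 0.583, -0.401, -0.58]
contact_force: [-0.6, 0.5, -0.9]
gripper_width: 0.0001
```

```bash
python3 go.py 14.5 -200 63 y; python3 - <<'E'
from h import *
p,d=robot.camera("scene");cv2.imwrite("pics/s3.png",cv2.resize(p[130:285,220:400,::-1],(720,620))[:600]);np.save("scene3.npy",d)
p,d=robot.camera("top");cv2.imwrite("pics/t3.png",cv2.resize(p[140:300,240:400,::-1],(600,600)));np.save("top3.npy",d)
from fit import *
for n,t in(("top",[517.2,264.9,np.deg2rad(20.79)]),("scene",[516.9,263.1,np.deg2rad(21.04)])):
    for k in"13":
        P=loc(cloud(n,np.load(n+k+".npy"))[0]*1000,t);m=(abs(P[:,1])<45)&(P[:,2]>72)&(P[:,2]<92)&(P[:,0]>-90)&(P[:,0]<54)
        x,z=P[m,0],P[m,2];r=least_squares(lambda q:np.hypot(x-q[0],z-q[1])-24,[30,61],loss="soft_l1");print(n,k,r.x,m.sum())
E
```

```text
t 11.92 grasp mach [-113.8 -104.7  195. ] w 0.1 F mach [-0.4  0.7 -0.9] q6 -1.83
rot/90 [-0.0009 -0.0011  0.0026] slide after rot /300 [ 0.4401 -0.4298 -0.3185] tool y,z in machine [[-1.0, 0.0], [-0.0, 1.0], [0.0, -0.0]]
top 1 [-56.28533328  62.48116157] 1052
top 3 [30.32740261 60.58274373] 948
scene 1 [-55.98268184  64.5079841 ] 922
scene 3 [30.50925681 62.5314291 ] 698
```

View pics/s3.png

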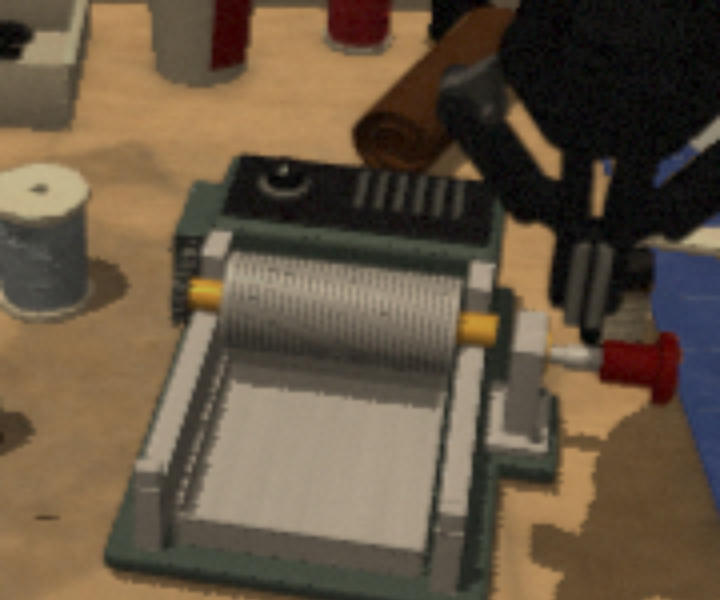

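Emit:
play_rows(rotation=[[0.0768,0,0],[0.0768,0,0],[0.0768,0,0],[0.0768,0,0],[0.0768,0,0],[0.0768,0,0],[0.0768,0,0],[0.0768,0,0],[0.0768,0,0],[0.0768,0,0]], slide=[[0,0,0],[0,0,0],[0,0,0],[0,0,0],[0,0,0],[0,0,0],[0,0,0],[0,0,0],[0,0,0],[0,0,0]], fingers=[-1,-1,-1,-1,-1,-1,-1,-1,-1,-1])

```text
time_s: 12.85
position: [0.4483, 0.1293, 0.3493]
orientation: [0.662, -0.25, 0.661, 0.25]
contact_force: [-0.1, -0.3, -0.8]
gripper_width: 0.0002
```

Emit:
play_rows(rotation=[[0.0768,0,0],[0.0768,0,0],[0.0768,0,0],[0,0,0],[0,0,0],[0,0,0],[0,0,0],[0,0,0],[0,0,0],[0,0,0]], slide=[[0,0,0],[0,0,0],[0,0,0],[0,-0.064,0.086],[0,-0.064,0.086],[0,-0.064,0.086],[0,-0.064,0.086],[0,-0.062,0.086],[0,0,0],[0,0,0]], fingers=[-1,-1,-1,-1,-1,-1,-1,-1,-1,-1])

```text
time_s: 13.68
position: [0.6041, 0.086, 0.3487]
orientation: [0.696, -0.128, 0.695, 0.129]
contact_force: [-0.7, -0.9, -0.6]
gripper_width: -0.0002
```

```bash
python3 go.py 14.5 -200 63 x
```

```text
t 13.68 grasp mach [  16.4 -195.6  193.7] w -0.2 F mach [-0.9 -0.6 -0.6] q6 -0.35
rot/90 [ 0.0023  0.0007 -0.0005] slide after rot /300 [ 0.4356 -0.0143 -0.0059] tool y,z in machine [[-0.0, 1.0], [1.0, 0.0], [0.0, 0.0]]
```

Descend to knob height, well outside the flange.

Emit:
play_rows(rotation=[[0.0023,0.0007,0],[0,0,0],[0,0,0],[0,0,0],[0,0,0],[0,0,0],[0,0,0],[0,0,0]], slide=[[0,-0.014,-0.006],[0.1,0,0],[0.1,0,0],[0.1,0,0],[0.08,0,0],[0.055,0,0],[0,0,0],[0,0,0]], fingers=[-1,-1,-1,-1,-1,-1,-1,-1])

```text
time_s: 14.35
position: [0.6028, 0.0813, 0.2198]
orientation: [0.696, -0.127, 0.695, 0.128]
contact_force: [-0.1, -0.1, 1.2]
gripper_width: 0.0001
```

```bash
python3 go.py 14.5 -150 63 x
```

```text
t 14.35 grasp mach [  13.7 -199.6   64.8] w 0.1 F mach [-0.2 -0.1  1.2] q6 -0.36
rot/90 [ 0.0003  0.0006 -0.0001] slide after rot /300 [0.006  0.1653 0.0033] tool y,z in machine [[-0.0, 1.0], [1.0, 0.0], [0.0, 0.0]]
```

Emit:
play_rows(rotation=[[0,0,0],[0,0,0],[0,0,0],[0,0,0],[0,0,0],[0,0,0],[0,0,0],[0,0,0],[0,0,0],[0,0,0]], slide=[[0.006,0.02,0.003],[0,0.02,0],[0,0.02,0],[0,0.012,0],[0,0.012,0],[0,0.012,0],[0,0.01,0],[0,0.01,0],[0,0.01,0],[0,0.01,0]], fingers=[-1,-1,-1,-1,-1,-1,-1,-1,-1,-1])

```text
time_s: 15.18
position: [0.59, 0.1196, 0.2178]
orientation: [0.696, -0.127, 0.695, 0.127]
contact_force: [-0.6, 0.5, 0.3]
gripper_width: 0.0002
```

Emit:
play_rows(rotation=[[0,0,0],[0,0,0],[0,0,0],[0,0,0],[0,0,0]], slide=[[0,0.01,0],[0,0.008,0],[0,0.006,0],[0,0,0],[0,0,0]], fingers=[-1,-1,-1,-1,-1])

```text
time_s: 15.6
position: [0.5874, 0.1262, 0.2176]
orientation: [0.696, -0.127, 0.695, 0.127]
contact_force: [-0.2, -0.1, 0.1]
gripper_width: -0.0004
```

```bash
python3 go.py 14.5 -150 63 x
```

```text
t 15.6 grasp mach [  15.2 -152.2   62.6] w -0.4 F mach [-0.2  0.   0.1] q6 -0.28
rot/90 [0.    0.001 0.   ] slide after rot /300 [-0.0015  0.0073 -0.0017] tool y,z in machine [[-0.0, 1.0], [1.0, 0.0], [0.0, 0.0]]
```

Emit:
play_rows(rotation=[[0,0,0],[0,0,0],[0,0,0],[0,0,0]], slide=[[0,0.008,0],[0,0.006,0],[0,0,0],[0,0,0]], fingers=[-1,-1,-1,-1])

```text
time_s: 15.93
position: [0.5867, 0.1283, 0.2177]
orientation: [0.697, -0.128, 0.695, 0.126]
contact_force: [6.9, -21.5, -1.9]
gripper_width: -0.0
```

```bash
python3 go.py 14.5 -150 63 x
```

```text
t 15.93 grasp mach [  15.3 -150.6   62.7] w -0.0 F mach [ -1.1 -22.5  -1.9] q6 -0.27
rot/90 [-0.0006  0.0013  0.0026] slide after rot /300 [-0.001  -0.0001 -0.0017] tool y,z in machine [[-0.0, 1.0], [1.0, 0.0], [0.0, 0.0]]
```

Emit:
play_rows(rotation=[[0,0,0],[0,0,0],[0,0,0],[0,0,0],[0,0,0],[0,0,0],[0,0,0],[0,0,0],[0,0,0],[0,0,0]], slide=[[0,-0.03,0],[0,-0.08,0],[0,-0.08,0],[-0.06,-0.04,0],[-0.12,0,0],[-0.12,0,0],[-0.12,0,0],[-0.1,0,0],[0,0,0],[0,0,0]], fingers=[-1,-1,-1,-1,-1,-1,-1,-1,-1,-1])

```text
time_s: 16.77
position: [0.6102, 0.0653, 0.3753]
orientation: [0.697, -0.127, 0.694, 0.127]
contact_force: [0.4, -0.3, -0.7]
gripper_width: 0.0003
```

```bash
python3 go.py 14.5 -200 200 x; python3 look.py w4 0 30; python3 - <<'E'
from h import *
p,d=robot.camera("scene");cv2.imwrite("pics/s4.png",cv2.resize(p[130:285,195:400,::-1],(793,600)));np.save("scene4.npy",d)
p,d=robot.camera("top");np.save("top4.npy",d)
from fit import *
for n,t in(("top",[517.2,264.9,np.deg2rad(20.79)]),("scene",[516.9,263.1,np.deg2rad(21.04)])):
        P=loc(cloud(n,np.load(n+"4.npy"))[0]*1000,t);m=(abs(P[:,1])<45)&(P[:,2]>72)&(P[:,2]<92)&(P[:,0]>-90)&(P[:,0]<54)
        x,z=P[m,0],P[m,2];r=least_squares(lambda q:np.hypot(x-q[0],z-q[1])-24,[30,61],loss="soft_l1");print(n,r.x,m.sum())
E
```

```text
t 16.77 grasp mach [  15.5 -217.4  220.3] w 0.3 F mach [ 0.3 -0.5 -0.7] q6 -0.38
rot/90 [-0.0002  0.003   0.0007] slide after rot /300 [ 0.0676  0.0573 -0.0008] tool y,z in machine [[-0.0, 1.0], [1.0, 0.0], [0.0, 0.0]]
fit [ 5.199800e+02  2.631500e+02  3.600000e-01  2.588000e+01 -2.000000e-01
 -7.408000e+01  2.553884e+04  1.020000e+00 -1.470000e+00] yaw 20.69398891131997 med 0.7234812920330214 n 11340
top [30.3641211  60.60307953] 966
scene [30.66320729 62.61387504] 698
```

View pics/s4.png

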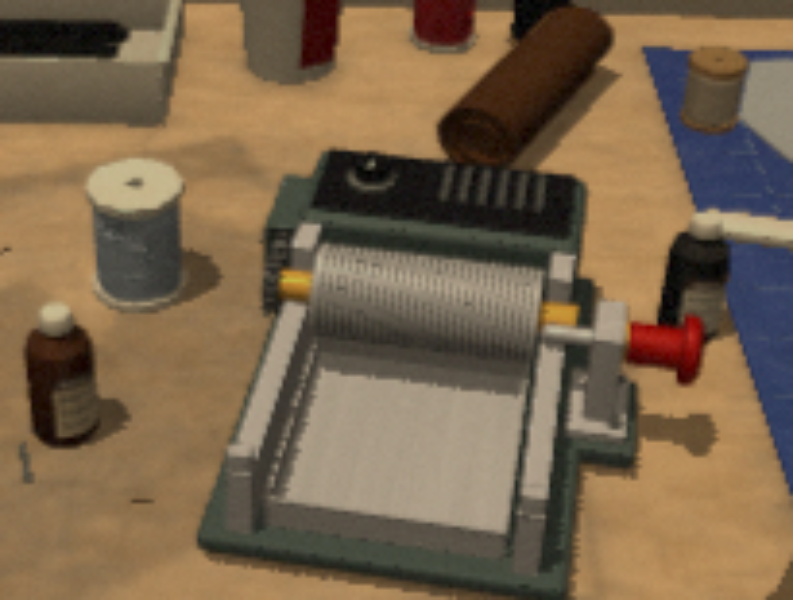

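The roller is seated, and the bolt at (570,333) lies in front of the axle. The knob is in, and both bottles and the spool are standing.

```bash
python3 -c "
from station import robot
print(robot.close_job())"
```

```text
the job is handed in; nothing more can be done
None
```

The job is done and handed in at about 17 s of robot time: the roller is seated and the red knob is pushed back in, with its bolt in front of the axle.

- **Knob out:** I pinched it from above and pulled it about 24 mm. After release, the pictures showed it still out and the bolt clear. A depth fit read only 20.5 mm, but that fit leaves out the now-exposed shaft.
- **Roller:** I pushed it back with the open fingers, using 3–4 N. The contact force vanished as it dropped. Before the knob went in, the top and scene cameras put its axis at x ≈ 30.4 mm, 2 mm lower than on the rails; afterwards x was 30.4–30.7 mm.
- **Knob in:** I pushed on its face until it stopped hard, at 22 N. The stop was within about 1 mm of the fully-in position.
- **Final check:** The last picture shows the roller seated, the bolt across the front of the axle, and both bottles and the spool standing. The gripper is clear of everything.
- **Check that disagreed:** The last wrist-camera fit gave roller x = 25.9 mm. It was badly conditioned, since one of its values ran away, so I relied on the other two cameras.

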